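Spot check of a food carrier with a contact thermometer

TASK

Someone has left the glass jar standing on the oblong steel measuring plate of the yellow carrier's lid: first move the jar to the free end of the low steel tray and leave it standing upright there. Then take the contact thermometer out of its dock and hold its head flat and centred on the measuring plate, handle upright and the long side of the head along the plate, pressing lightly so that the spring head is pushed in about half way, no harder. Finish while still holding it there, pressed and steady; do not let go, and leave everything else where it is.

Things in the scene. Friction and masses are not known exactly. Their poses are not given: they have to be found in the camera images.
- box: fixed insulated carrier wrapped in yellow tape, 210 (its x) x 280 (its y) x 120 mm high, flat lid; origin at the centre of its underside. On its lid are an oblong plate towards one end and a round disc towards the other; which end is which varies
- plate: oblong steel measuring plate fixed on the yellow carrier's lid, 72 mm along its x, 34 mm along its y, 3 mm thick; origin at the centre of its underside, on the lid (120 mm above the table); rigid
- plate_top (a point): centre of the measuring plate's upper face, 123 mm above the table; axes as the plate's (x along its length, z up)
- disc: round steel vent disc fixed on the lid, 64 mm across, 3 mm thick, not the measuring plate; origin at the centre of its underside
- jar: closed amber glass jar with a steel cap, round, 56 mm in diameter, 80 mm high, about 0.2 kg; at first it stands on the measuring plate; origin at the centre of its underside, z up through the cap
- bowl: white bowl, 84 mm across the rim, 45 mm high, standing on the round disc about 150 mm from the jar; leave it alone; origin at the centre of its underside
- tray: fixed low steel tray, 240 (its x) x 160 (its y) x 20 mm high, walls and floor 4 mm; lies on the table to the left or right of the carrier; origin at the centre of its underside. The shaker stands at its +x end, its -x end is free
- tray_free (a point): middle of the free end of the tray, on the inner floor (4 mm above the table), 45 mm to -x of the tray's centre
- shaker: aluminium can-shaped shaker, 50 mm in diameter, 90 mm high, standing in the tray 70 mm to +x of its centre; leave it alone; origin at the centre of its underside
- dock: fixed black dock for the thermometer, on the table on the other side of the carrier from the tray: foot 110 x 90 mm, block 76 (its x) x 56 (its y) mm, top 45 mm above the table, with an oblong well 40 x 20 mm open at the top; origin at the centre of its underside
- thermometer: contact thermometer, about 0.17 kg in all, standing upright in the dock. Grey handle 44 mm along its x, 28 mm along its y, 82 mm high, with a small screen on top; origin at the centre of the handle's underside, which rests on the dock's top; z up. Below it a sprung steel head on a stem hangs loosely in the well; lift it straight up by at least 40 mm to clear the dock
- head_face (a point): centre of the flat lower face of the thermometer's head, 35 mm below the handle's underside when not pressed; the head is a bar 34 mm along the thermometer's x, 14 mm along its y, 9 mm high; its two long directions are equivalent
- probe_head (a joint): how far the sprung head is pushed in towards the handle, m: 0 free, 0.008 at its stop. Pushing takes about 1 N to start and 1 N more for each mm (about 5 N half way)
- bottle: green bottle, 60 mm in diameter, 200 mm high, beyond the carrier; leave it alone; origin at the centre of its underside
- dish: white bowl on the table between robot and carrier, 76 mm across, 40 mm high; leave it alone; origin at the centre of its underside
- cup: white cup, 72 mm across, 80 mm high, on the table beyond the carrier; leave it alone; origin at the centre of its underside
- spoon: steel spoon, 200 mm long, lying on the table beyond the carrier; leave it alone; origin below the middle of its length
There are look-alikes about, which are no part of the job. Several things have the shape of the thermometer; the one meant has the colours described above.

How it is judged (in metres and radians):
On the way, in this order (a step that is already met when the one before it is completed fails the run):
1. the jar stands upright in the tray, let go (x of jar in the frame of tray between -0.115 and 0.115 m and y of jar in the frame of tray between -0.075 and 0.075 m and z of jar in the frame of tray below 0.012 m and angle between jar's own z axis and vertical below 0.15 rad and contact force between the fingers and jar below 0.1 N and linear speed of jar below 0.03 m/s), for 0.3 s.
2. the thermometer is lifted clear of the dock in the gripper (contact force between the fingers and thermometer above 2 N and z of thermometer in the frame of dock above 0.085 m), for 0.1 s.
At the end, for the whole second after the job is handed in: Thermometer held still in the gripper, touching only plate and fingers; head on the plate within 20 mm along, 11 mm across; within 0.12 rad of upright, 0.21 rad of the plate's length; pushed in 1.5 to 7.2 mm, 1.5 to 12 N; jar upright in the tray, released, at rest (all of step 1 and contact force between the fingers and thermometer above 2 N and x of head_face in the frame of plate_top between -0.02 and 0.02 m and y of head_face in the frame of plate_top between -0.011 and 0.011 m and z of head_face in the frame of plate_top below 0.003 m and contact force between thermometer and plate between 1.5 and 12 N and value of joint probe_head between 0.0015 and 0.0072 m and angle between thermometer's own z axis and vertical below 0.12 rad and angle between the x axis of thermometer and the x axis of plate, either way round below 0.21 rad and contact force between thermometer and box below 0.2 N and linear speed of thermometer below 0.03 m/s); the arm keeps its last pose, push and grip.
It fails at once if the bowl, shaker, bottle, dish, cup or spoon is moved by more than 25 mm (distance of any of bowl, shaker, bottle, dish, cup, spoon from where it was at the start of the episode above 0.025 m).
It fails at once if the thermometer is pressed on the carrier or its plate with more than 30 N (contact force between thermometer and plate above 30 N or contact force between thermometer and box above 30 N).
It fails at once if the jar is tipped over (angle between jar's own z axis and vertical above 0.7 rad).
It also fails if it takes over 59 s, if anything falls off the work surface, if the arm or the gripper's body presses on something with over 40 N, if the wrist force passes 120 N, or if a joint passes its speed limit or range.

ROBOT

A 7-joint arm with a two-finger parallel gripper is mounted at the origin on the work surface. World frame = base frame: x ahead of the robot, y to its left, z up, the work surface at z = 0. Lengths are in m, angles in degrees, forces in N, time in s.
With the tool pointing down it reaches from about 0.4 to 0.75 m from the base axis. Payload 19.5 kg.
Tool frame: the origin (TCP) lies midway between the tips of the shut fingers; the grasp point (between the pads) lies 19 mm behind it; z points along the fingers, y is the line along which they close (so a half turn about z gives the same grasp; the last joint's range is limited). The gripper opens to 85 mm and grips with 20 to 120 N. Pads are 22 mm wide; open, the fingers measure 114 mm over their backs; the gripper's body (76 mm by 85 mm) begins 54 mm behind the grasp point. The pads swing forward as they close: fully open they stand 13 mm farther back than shut.
Start: joints at [-75.671, 40.479, -1.581, 85.061, 1.261, 54.483, -4.326], TCP at [0.165, 0.551, 0.231] pointing down, gripper open.
Joint ranges: [-155.06, 155.06], [-18.47, 123.98], [-90, 86.84], [0, 140.48], [-83.41, 263.41], [0, 116], [-161.91, 161.91]. Speed limits (degrees/s): [108.29, 108.29, 147.25, 147.25, 172.46, 172.46, 172.46].

INTERFACE

Orientations are given as [roll, pitch, yaw] about the fixed x, y, z axes, in that order (R = Rz(yaw) Ry(pitch) Rx(roll)).
In Python, from bench import ctrl, cams, job gives the robot as it stands. The module is installed in compiled form; this text tells all that it offers.
- The arm moves only by the shell command python3 -m handwheel 'ROWS' [OPENING] [FORCE]. ROWS is JSON, a list of rows, each a list of 4 numbers: the shift along the tool's x, y, z in m, then the turn about the tool's z in degrees. A call has 1 to 20 rows; each row shifts and turns the commanded pose from where the row before left it, along the tool's axes as they then stand; what a row does not reach is not made up. A row lasts 1/8 s, in which the tool goes at most 62.5 mm and 10.7 degrees, less where a joint would pass 70% of its speed; a pose out of reach is approached as far as the arm can. A call with a gripper value outside its range is refused whole. OPENING is the opening, from 0 (shut) to 1 (fully open), set as the call begins (- or left out, the last holds). The fingers move at their own pace and stop on an object; FORCE is the grip in N (left out, the last holds). Time passes only in rows, so rows that do not move let the fingers close. It gives the time, the measured TCP pose, the force, the opening and the grip force at its end, in the units of the state.
- ctrl.observe(): the state, without advancing time (a new reading comes with each control period).
- cams.grab_frame(name): name is "side" or "top" or "wrist"; returns a dict with "image" (420x560x3 uint8, blue, green, red), "fx", "fy", "cx", "cy" (pixels), "world_to_cam" (4x4, takes a point from world to camera coordinates); the wrist camera has in their place "hand_eye" (4x4, takes a point from camera to tool coordinates, whose origin is the TCP and whose axes are the flange's). Camera axes: x right, y down, z forward; pixel columns grow to the right and rows downward; lengths in m; the calibration is good to about 2 mm. A picture is of the moment at which its call begins: read the wrist's pose just before it. There is no depth.
- job.job_done(): hands the job in; it is judged then, once.
The state is a dict: "time_s": time; "joint_pos": joint angles; "qd": joint speeds; "effort": joint torques, N m; "eef_pos": TCP position; "tool_rot": TCP orientation; "wrist_force": force on the tool from outside, world axes, zero at the start; "ft_torque": the same for the moment, N m; "width": opening from 0.0 (shut) to 1.0 (fully open); "gripper_force": force on a finger pad.
Only numpy, scipy, OpenCV 4.12 (cv2) and the standard library are available. Lean on these libraries where they do the work, as an engineer would, in place of code of your own. Each camera call takes 0.05 s, during which the arm holds its last target. There are 200 camera calls.

## Working session

There is one attempt and no reset: what is moved stays moved. The work goes in short steps, Python scripts to look and compute and a shell command to move; the robot and the scene stay as the last step left them, time stands still between calls to the robot, and variables do not carry over. Pictures are saved under pics/ and viewed, at most 10 in all, crops included, and the job is handed in when it is done.

```bash
mkdir -p pics
cat > h.py <<'E'
import numpy as np,cv2,pickle
from bench import ctrl,cams,job
from scipy.spatial.transform import Rotation as R
def snap(n,f):
    s=ctrl.observe(); d=cams.grab_frame(n)
    if n=="wrist":
        T=np.eye(4);T[:3,:3]=R.from_euler('xyz',s['tool_rot'],degrees=True).as_matrix();T[:3,3]=s['eef_pos']
        d['world_to_cam']=np.linalg.inv(T@d['hand_eye'])
    cv2.imwrite(f'pics/{f}.png',d['image']);pickle.dump(d,open(f'pics/{f}.pkl','wb'));return d
def P(f):
    d=pickle.load(open(f'pics/{f}.pkl','rb'));K=np.array([[d['fx'],0,d['cx']],[0,d['fy'],d['cy']],[0,0,1]]);return K@d['world_to_cam'][:3]
def tri(f1,p1,f2,p2):
    X=cv2.triangulatePoints(P(f1),P(f2),np.float64(p1),np.float64(p2));return (X[:3]/X[3]).ravel()
def onz(f,p,z):
    M=P(f);A=np.c_[M[:,0],M[:,1],-np.array([p[0],p[1],1])];return np.linalg.solve(A,-(M[:,2]*z+M[:,3]))[:2]
def proj(f,X):
    x=P(f)@np.r_[X,1];return x[:2]/x[2]
E
python3 - <<'E'
from h import *
print(ctrl.observe())
a=snap('top','top1');b=snap('side','side1')
for d in(a,b):print(d['fx'],d['world_to_cam'].round(3).tolist())
E
```

```text
{'time_s': 0.0, 'joint_pos': array([-75.67119321,  40.51560865,  -1.58413368,  85.08376049,
         1.26010209,  54.48315779,  -4.3256624 ]), 'qd': array([ 0.0110124 ,  0.08703787,  0.07844431, -0.0254785 , -0.06191289,
        0.05153537,  0.04103779]), 'effort': array([ 4.68782382e-04, -8.83189201e+01,  1.23465255e+00, -2.36192322e+01,
        1.69024919e-02,  6.02088607e-03, -2.87270359e-05]), 'eef_pos': array([0.16531335, 0.55044325, 0.23081294]), 'tool_rot': array([-1.79934766e+02,  6.50111583e-04,  1.63283258e+02]), 'wrist_force': array([-0.94386311,  0.06669398,  0.86705397]), 'ft_torque': array([ 0.01624158, -0.02512834,  0.04239446]), 'gripper_force': 0.0, 'width': 1.0046742328533078}
397.7269215769827 [[-0.001, -1.0, 0.019, -0.011], [-0.996, -0.001, -0.085, 0.61], [0.085, -0.019, -0.996, 1.047], [0.0, 0.0, 0.0, 1.0]]
407.693086951631 [[-0.99, -0.139, -0.006, 0.609], [-0.1, 0.74, -0.665, 0.134], [0.097, -0.658, -0.747, 0.9], [0.0, 0.0, 0.0, 1.0]]
```

View pics/top1.png

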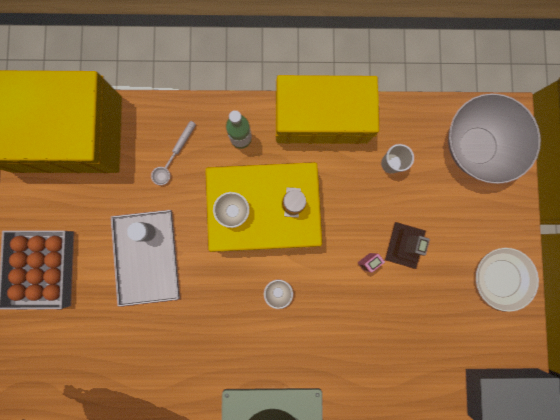

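View pics/side1.png

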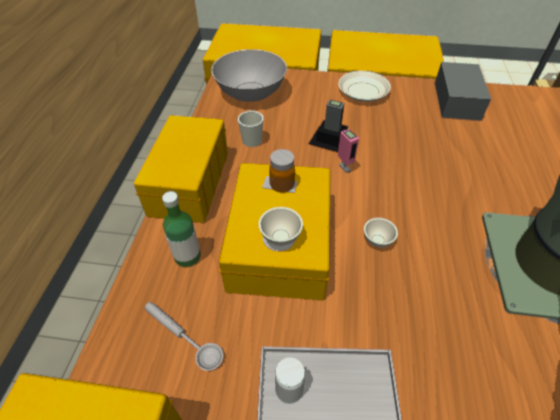

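The top view shows the jar at (293,202) on the plate. The bowl is at (231,210) and the tray at (145,258), with the shaker at (140,232) at its far end. The dock is at (405,246) with the grey thermometer, whose screen is at (423,246). The pink look-alike is at (372,263). Next I zoom in on the parts that matter.

Run:
```python
from h import *
t=cv2.imread('pics/top1.png');s=cv2.imread('pics/side1.png')
def c(i,u,v,w,h,W,H):return cv2.resize(i[v:v+h,u:u+w],(W,H),interpolation=cv2.INTER_CUBIC)
top=np.hstack([c(t,270,180,50,50,400,300*400//400)[:300] if 0 else c(t,265,180,56,42,400,300),c(t,382,218,56,42,400,300)])
bot=np.hstack([c(s,250,145,56,42,400,300),c(s,300,95,80,60,400,300)])
cv2.imwrite('pics/z1.png',np.vstack([top,bot]))
```

```text
(no output)
```

View pics/z1.png

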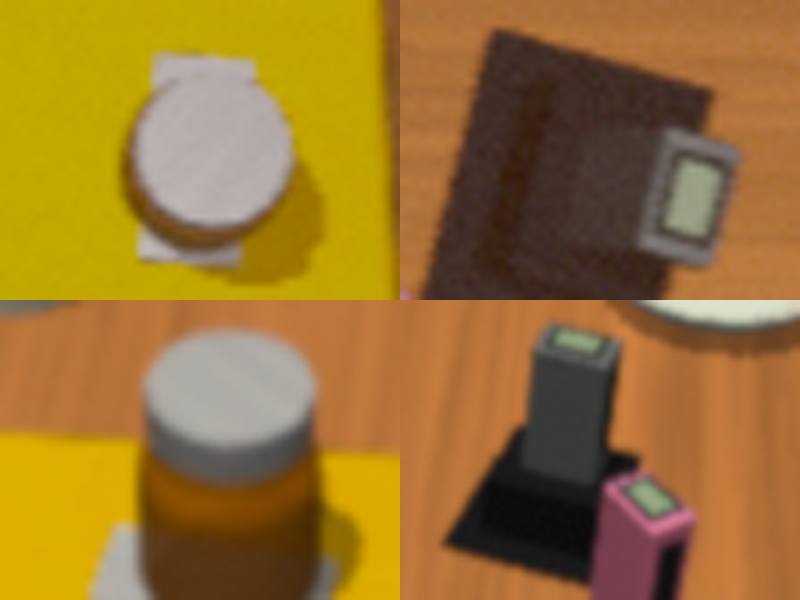

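Run:
```python
from h import *
np.set_printoptions(precision=4,suppress=True)
print('cap',tri('top1',(294.5,200.6),'side1',(281.8,156.9)))
print('thermo top',tri('top1',(422.2,245.3),'side1',(335,103.6)))
f=lambda x,y,u,v:((x+.5)/7.143-.5+u,(y+.5)/7.143-.5+v)
pl=[onz('top1',f(x,y,265,180),.123) for x,y in[(153,57),(255,60),(241,265),(138,260)]]
pl=np.array(pl);print('plate',pl.mean(0),np.linalg.norm(pl-np.roll(pl,1,0),axis=1));d=pl[0]-pl[3]+pl[1]-pl[2];print(np.degrees(np.arctan2(d[1],d[0])))
th=np.array([onz('top1',f(x-400,y,382,218),.127) for x,y in[(668,128),(740,148),(714,268),(640,248)]])
print('th',th.mean(0),np.linalg.norm(th-np.roll(th,1,0),axis=1));d=th[0]-th[3]+th[1]-th[2];print(np.degrees(np.arctan2(d[1],d[0])))
tr=np.array([onz('top1',p,.02) for p in[(113,215),(171,211),(178,300),(119,304)]])
print('tray',tr.mean(0),np.linalg.norm(tr-np.roll(tr,1,0),axis=1));d=tr[0]-tr[3]+tr[1]-tr[2];a=np.arctan2(d[1],d[0]);print(np.degrees(a), tr.mean(0)-.045*np.array([np.cos(a),np.sin(a)]))
print('bowl',onz('top1',(231,210),.165),'jar floor pixels',proj('side1',[.4,.3,0]))
print('dish',onz('top1',(279,294),.04))
```

```text
cap [ 0.6122 -0.0493  0.2002]
thermo top [ 0.5104 -0.3675  0.1227]
plate [ 0.6152 -0.0486] [0.0704 0.0353 0.0711 0.0354]
-4.303785900748788
th [ 0.5089 -0.3658] [0.0423 0.0255 0.0421 0.0261]
-14.584603075653765
tray [0.4773 0.3382] [0.2366 0.1553 0.2376 0.1551]
5.7036098879311155 [0.4326 0.3337]
bowl [0.592  0.0972] jar floor pixels [372.5038 377.7841]
dish [ 0.3816 -0.0181]
```

The heights agree with the text: cap 0.200 against 0.203, thermometer top 0.123 against 0.127. The plate, handle and tray sizes also match. I'll raise the tool, turn it to yaw 180 and go over the jar.

```bash
python3 -m handwheel '[[0,0,-0.04,-8.4],[0,0,-0.04,-8.3],[-0.032,-0.043,0,0],[-0.032,-0.043,0,0],[-0.032,-0.043,0,0],[-0.032,-0.043,0,0],[-0.032,-0.043,0,0],[-0.032,-0.043,0,0],[-0.032,-0.043,0,0],[-0.032,-0.043,0,0],[-0.032,-0.043,0,0],[-0.032,-0.043,0,0],[-0.032,-0.043,0,0],[-0.032,-0.043,0,0],[0,0,0,0],[0,0,0,0]]' 1 40
```

```text
time_s: 2.1
eef_pos: [0.5489, 0.035, 0.311]
tool_rot: [180.0, -0.0, 180.0]
wrist_force: [0.5, -1.1, 0.7]
width: 1.0
gripper_force: 0.0
```

Run:
```python
from h import *
snap('wrist','w1')
print('jar cap pred',proj('w1',[.6135,-.049,.203]),'plate',proj('w1',[.6152,-.0486,.123]))
```

```text
jar cap pred [180.44966269 282.90662518] plate [202.09022239 245.26404106]
```

View pics/w1.png

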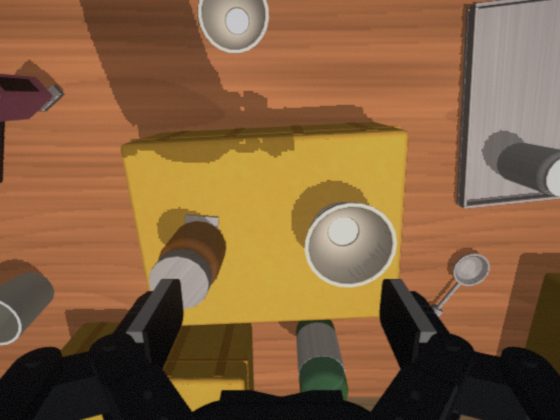

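The wrist view shows the cap at (180,282), which matches the prediction of (180,283). Now I descend and grip.

```bash
python3 -m handwheel '[[-0.032,-0.042,0,0],[-0.0325,-0.042,0,0],[0,0,0,0],[0,0,0.04,0],[0,0,0.04,0],[0,0,0.04,0],[0,0,0.03,0],[0,0,0.01,0],[0,0,0,0],[0,0,0,0]]' 1 40 && python3 -m handwheel '[[0,0,0,0],[0,0,0,0],[0,0,0,0],[0,0,0,0],[0,0,0,0],[0,0,0,0],[0,0,0,0],[0,0,0,0]]' 0 40
```

```text
time_s: 3.4
eef_pos: [0.6142, -0.0492, 0.1526]
tool_rot: [-180.0, 0.1, 180.0]
wrist_force: [-0.2, 0.2, -0.7]
width: 1.001
gripper_force: 0.0
time_s: 4.4
eef_pos: [0.6139, -0.0495, 0.1522]
tool_rot: [-180.0, 0.1, 180.0]
wrist_force: [-2.8, -0.3, 11.1]
width: 0.641
gripper_force: 40.8
```

```bash
python3 -m handwheel '[[0,0,-0.02,0],[0,0,-0.04,0],[0,0,-0.04,0],[0,0,0,0],[0.01,0.0185,0,0],[0.018,0.038,0,0],[0.018,0.038,0,0],[0.018,0.038,0,0],[0.018,0.038,0,0],[0.018,0.038,0,0],[0.018,0.038,0,0],[0.018,0.038,0,0],[0.018,0.038,0,0],[0.018,0.038,0,0],[0.009,0.023,0,0],[0,0,0,0],[0,0,0,0],[0,0,0,0]]'
python3 - <<'E'
from h import *
snap('wrist','w2');snap('top','top2');snap('side','s2')
a=cv2.resize(cv2.imread('pics/top2.png')[150:350,60:330],(400,300));b=cv2.resize(cv2.imread('pics/s2.png'),(400,300))
cv2.imwrite('pics/m2.png',np.hstack([a,b]))
E
```

```text
time_s: 6.65
eef_pos: [0.4332, 0.3332, 0.2511]
tool_rot: [-180.0, -0.0, 179.9]
wrist_force: [-0.0, 0.6, -1.7]
width: 0.634
gripper_force: 43.2
```

View pics/m2.png

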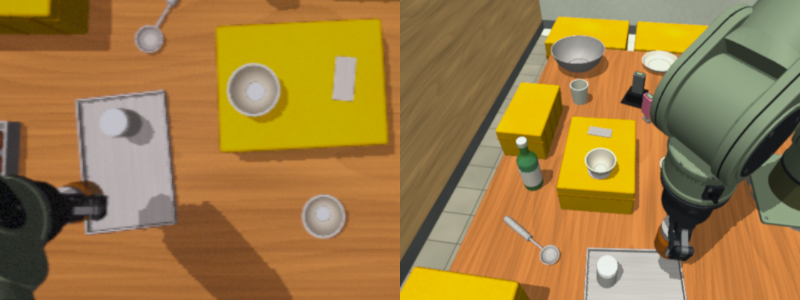

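The jar is held above the free end of the tray, and the plate is clear. I lower it now.

```bash
python3 -m handwheel '[[0,0,0.03,0],[0,0,0.05,0],[0,0,0.05,0],[0,0,0.04,0],[0,0,0.02,0],[0,0,0.01,0],[0,0,0.008,0],[0,0,0.004,0],[0,0,0.003,0],[0,0,0,0],[0,0,0,0]]'
```

```text
time_s: 8.18
eef_pos: [0.4329, 0.3341, 0.0366]
tool_rot: [180.0, 0.0, 180.0]
wrist_force: [-0.1, 0.1, -0.9]
width: 0.637
gripper_force: 43.2
```

```bash
python3 -m handwheel '[[0,0,0.002,0],[0,0,0.001,0],[0,0,0.001,0],[0,0,0,0],[0,0,0,0]]'
```

```text
time_s: 8.8
eef_pos: [0.4329, 0.3341, 0.0332]
tool_rot: [180.0, 0.0, 180.0]
wrist_force: [-5.0, -2.8, 21.4]
width: 0.633
gripper_force: 45.3
```

```bash
python3 -m handwheel '[[0,0,-0.0005,0],[0,0,0,0]]' && python3 -m handwheel '[[0,0,0,0],[0,0,0,0],[0,0,0,0],[0,0,0,0],[0,0,0,0],[0,0,0,0]]' 1 && python3 -m handwheel '[[0,0,-0.02,0],[0,0,-0.04,0],[0,0,-0.05,0],[0,0,-0.05,0],[0,0,-0.05,0],[0,0,-0.06,0],[0,0,0,0],[0,0,0,0]]'
```

```text
time_s: 9.05
eef_pos: [0.4328, 0.3341, 0.0332]
tool_rot: [180.0, 0.0, 180.0]
wrist_force: [-3.2, -2.1, 11.5]
width: 0.639
gripper_force: 44.4
time_s: 9.8
eef_pos: [0.4328, 0.334, 0.0328]
tool_rot: [-180.0, -0.0, 180.0]
wrist_force: [0.1, -0.8, 0.1]
width: 0.998
gripper_force: 0.0
time_s: 10.8
eef_pos: [0.4327, 0.3339, 0.3025]
tool_rot: [-180.0, -0.0, 180.0]
wrist_force: [-0.3, -0.6, -0.8]
width: 1.001
gripper_force: 0.0
```

```bash
python3 -m handwheel '[[0,-0.025,0,0],[-0.002,-0.05,0,0],[-0.002,-0.05,0,0],[-0.002,-0.05,0,0],[-0.002,-0.05,0,0],[-0.002,-0.05,0,0],[-0.002,-0.05,0,0],[-0.002,-0.05,0,0],[-0.002,-0.05,0,0],[-0.002,-0.05,0,0],[-0.002,-0.05,0,0],[-0.002,-0.05,0,0],[-0.002,-0.05,0,0],[-0.002,-0.04,0,0],[0,0,0,0],[0,0,0,0],[0,0,0,0]]'
python3 - <<'E'
from h import *
snap('top','top3');d=snap('wrist','w3')
print('therm pred',proj('w3',[.509,-.366,.127]))
a=cv2.resize(cv2.imread('pics/top3.png')[190:310,80:240],(400,300),interpolation=cv2.INTER_CUBIC)
b=cv2.resize(d['image'],(400,300))
u,v=proj('w3',[.509,-.366,.127]).astype(int);u=np.clip(u-60,0,440);v=np.clip(v-45,0,330);print(u,v)
c=cv2.resize(d['image'][v:v+90,u:u+120],(400,300),interpolation=cv2.INTER_CUBIC)
cv2.imwrite('pics/m3.png',np.vstack([np.hstack([a,b]),np.hstack([c,c*0])]))
E
```

```text
time_s: 12.92
eef_pos: [0.4588, -0.3299, 0.3027]
tool_rot: [180.0, -0.0, -179.9]
wrist_force: [0.3, -0.9, 0.2]
width: 0.999
gripper_force: 0.0
therm pred [245.99989191 235.20447807]
185 190
```

View pics/m3.png

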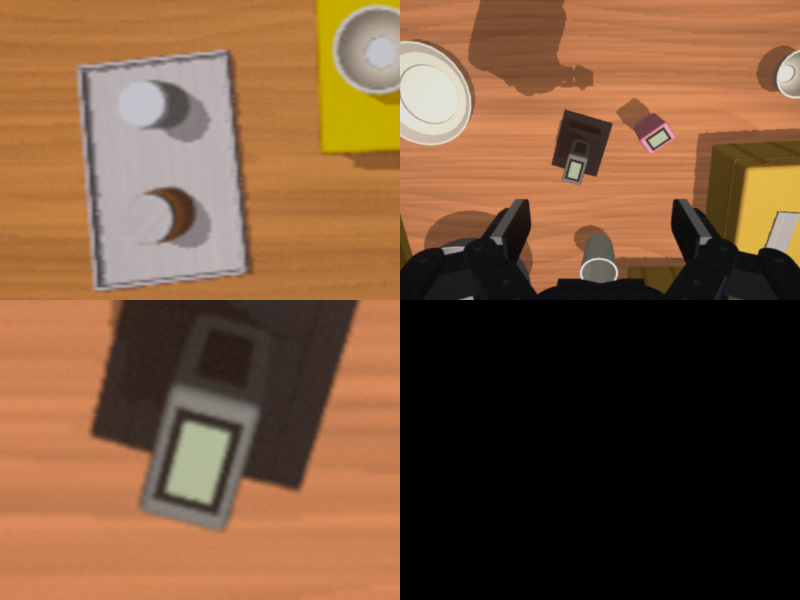

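The jar stands upright in the tray, at (158,217) in the tray crop. In the wrist view the handle top is centred near (245,237), and the prediction was (246,235). I'll refine that position.

Run:
```python
from h import *
np.set_printoptions(precision=4,suppress=True)
g=lambda x,y:((x+.5)/3.3333-.5+185,(y-300+.5)/3.3333-.5+190)
c=[g(*p) for p in[(177,386),(262,404),(226,531),(140,512)]]
th=np.array([onz('w3',p,.127) for p in c]);m=th.mean(0)
d=th[3]-th[0]+th[2]-th[1];print(m,np.linalg.norm(th-np.roll(th,1,0),axis=1),np.degrees(np.arctan2(d[1],d[0])))
print('tri',tri('w3',np.mean(c,0),'top1',(422.2,245.3)),tri('w3',np.mean(c,0),'side1',(335,103.6)))
```

```text
[ 0.5115 -0.3671] [0.0426 0.0255 0.043  0.0268] -16.702649569543805
tri [ 0.5094 -0.3657  0.1291] [ 0.5123 -0.3673  0.123 ]
```

```bash
python3 -m handwheel '[[-0.026,-0.018,0,0],[-0.0255,-0.019,0,0],[0,0,0,7.8],[0,0,0,7.8],[0,0,0,0],[0,0,0.05,0],[0,0,0.05,0],[0,0,0.05,0],[0,0,0.04,0],[0,0,0.02,0],[0,0,0.01,0],[0,0,0,0],[0,0,0,0]]' && python3 -m handwheel '[[0,0,0,0],[0,0,0,0],[0,0,0,0],[0,0,0,0],[0,0,0,0],[0,0,0,0],[0,0,0,0],[0,0,0,0],[0,0,0,0],[0,0,0,0]]' 0 60
```

```text
time_s: 14.65
eef_pos: [0.5105, -0.3682, 0.0838]
tool_rot: [-180.0, 0.1, 164.4]
wrist_force: [-0.7, 0.3, 0.5]
width: 0.995
gripper_force: 0.0
time_s: 15.9
eef_pos: [0.5102, -0.368, 0.083]
tool_rot: [-180.0, 0.0, 164.4]
wrist_force: [-0.5, 0.5, 5.0]
width: 0.324
gripper_force: 59.8
```

```bash
python3 -m handwheel '[[0,0,-0.01,0],[0,0,-0.02,0],[0,0,-0.03,0],[0,0,-0.04,0],[0,0,-0.05,0],[0,0,-0.05,0],[0,0,-0.02,0],[0,0,0,-7.8],[0,0,0,-7.8],[0,0,0,0],[0,0,0,0]]'
python3 - <<'E'
from h import *
t=cv2.imread('pics/top2.png');s=cv2.imread('pics/s2.png');d=snap('wrist','w4')
a=cv2.resize(t[180:222,265:321],(400,300),interpolation=cv2.INTER_CUBIC)
b=cv2.resize(s[160:202,250:306],(400,300),interpolation=cv2.INTER_CUBIC)
d2=snap('side','s4');e=cv2.resize(d2['image'],(400,300))
cv2.imwrite('pics/m4.png',np.vstack([np.hstack([a,b]),np.hstack([cv2.resize(d['image'],(400,300)),e])]))
E
```

```text
time_s: 17.27
eef_pos: [0.51, -0.3679, 0.303]
tool_rot: [-180.0, -0.0, 179.8]
wrist_force: [-0.8, -0.0, -1.0]
width: 0.322
gripper_force: 59.2
```

View pics/m4.png

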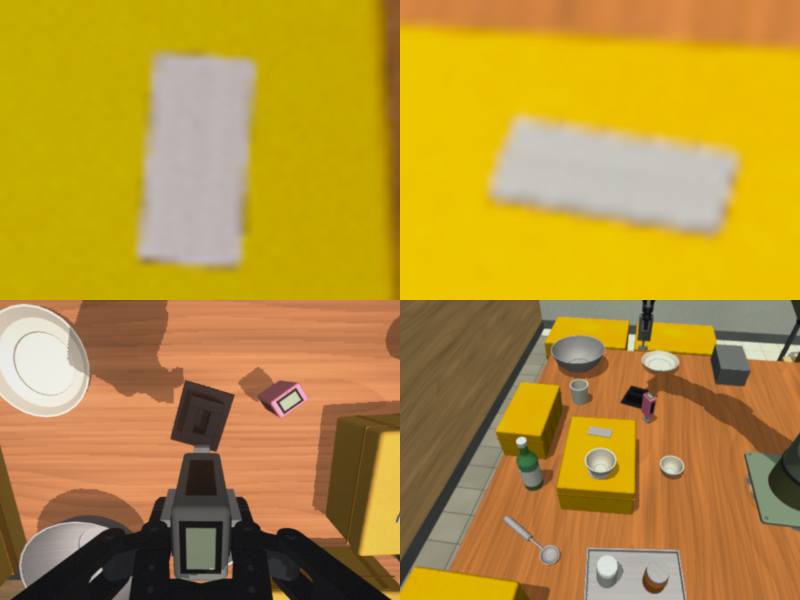

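The thermometer is held upright in the gripper, with its screen near (203,548) in the mosaic. The plate is unobstructed. I now triangulate the plate from the clear top and side views.

Run:
```python
from h import *
np.set_printoptions(precision=4,suppress=True)
f=lambda x,y,u,v:((x+.5)/7.143-.5+u,(y+.5)/7.143-.5+v)
A=[f(x,y,265,180) for x,y in[(154,55),(256,60),(240,266),(138,261)]]
B=[f(x-400,y,250,160) for x,y in[(738,150),(718,233),(490,200),(520,117)]]
print('tri centre',tri('top2',np.mean(A,0),'s2',np.mean(B,0)))
for n,C in(('top2',A),('s2',B)):
    q=np.array([onz(n,p,.123) for p in C]);print(n,q.mean(0),np.linalg.norm(q-np.roll(q,1,0),axis=1)); print(q)
    m=cv2.minAreaRect((q*1000).astype(np.float32));print(m)
print('handle top xy',onz('w4',(284,347),.347), ctrl.observe()['eef_pos'])
```

```text
tri centre [ 0.6166 -0.0488  0.1203]
top2 [ 0.6152 -0.0487] [0.0715 0.0353 0.0715 0.0351]
[[ 0.6516 -0.034 ]
 [ 0.65   -0.0692]
 [ 0.5787 -0.0633]
 [ 0.5804 -0.0283]]
((615.1868896484375, -48.74509048461914), (35.270084381103516, 72.61087799072266), 85.41116333007812)
s2 [ 0.6177 -0.0464] [0.0697 0.0361 0.0708 0.0372]
[[ 0.5816 -0.062 ]
 [ 0.5837 -0.0259]
 [ 0.6544 -0.0304]
 [ 0.6511 -0.0674]]
((617.8731689453125, -46.71820831298828), (37.168888092041016, 70.8482437133789), 86.4007797241211)
handle top xy [ 0.5121 -0.368 ] [ 0.5101 -0.3679  0.3029]
```

```bash
python3 -m handwheel '[[-0.0065,0.02,0,0],[-0.013,0.04,0,0],[-0.0135,0.04,0,0],[-0.013,0.04,0,0],[-0.0135,0.04,0,0],[-0.013,0.04,0,0],[-0.0135,0.04,0,0],[-0.013,0.04,0,0],[-0.0065,0.02,0,0],[0,0,0,4.3],[0,0,0,0],[0,0,0.03,0],[0,0,0.03,0],[0,0,0.02,0],[0,0,0.01,0],[0,0,0.007,0],[0,0,0,0],[0,0,0,0],[0,0,0,0]]'
```

```text
time_s: 19.75
eef_pos: [0.6158, -0.048, 0.2062]
tool_rot: [-180.0, 0.0, 175.7]
wrist_force: [-0.4, -0.0, -2.2]
width: 0.322
gripper_force: 59.3
```

Run:
```python
from h import *
a=snap('top','top5')['image'];b=snap('side','s5')['image']
c=lambda i,u,v,w,h:cv2.resize(i[v:v+h,u:u+w],(400,300),interpolation=cv2.INTER_CUBIC)
d=snap('wrist','w5')['image']
cv2.imwrite('pics/m5.png',np.vstack([np.hstack([c(a,240,160,96,72),c(b,240,120,96,72)]),np.hstack([cv2.resize(d,(400,300)),c(b,268,156,40,30)])]))
print(proj('s5',[.616,-.048,.123]))
```

```text
[280.66730654 183.55503236]
```

View pics/m5.png

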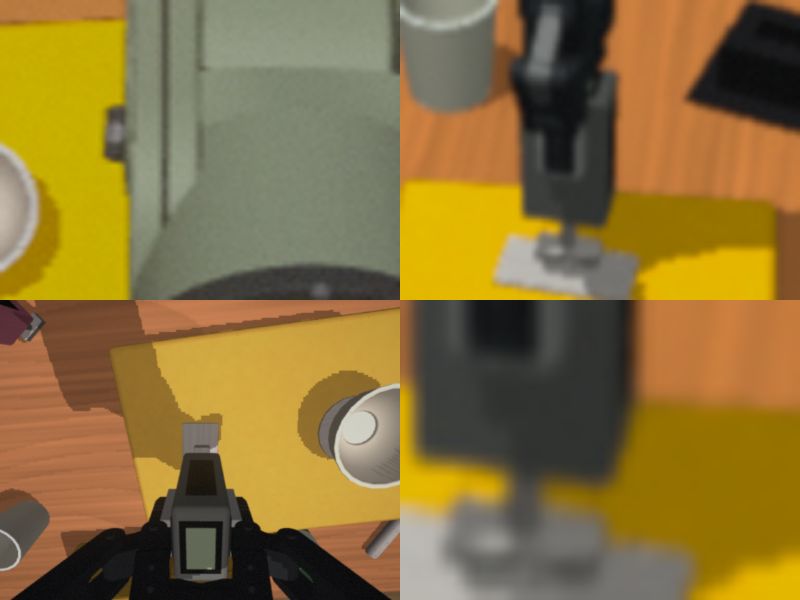

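The head hangs above the plate, centred in both the side and wrist views. I lower it in small steps and watch the force.

```bash
python3 -m handwheel '[[0,0,0.003,0],[0,0,0.003,0],[0,0,0.002,0],[0,0,0,0],[0,0,0,0],[0,0,0,0]]'; for i in 1; do python3 -c "
from h import *
print(ctrl.observe()['wrist_force'])"; done; python3 -m handwheel '[[0,0,0.001,0],[0,0,0.001,0],[0,0,0,0],[0,0,0,0],[0,0,0,0]]'
```

```text
time_s: 20.65
eef_pos: [0.6157, -0.048, 0.1979]
tool_rot: [-180.0, 0.0, 175.7]
wrist_force: [-0.9, 0.5, -1.2]
width: 0.32
gripper_force: 59.3
[-0.94398336  0.49092046 -1.23715399]
time_s: 21.28
eef_pos: [0.6157, -0.048, 0.1958]
tool_rot: [-180.0, 0.0, 175.7]
wrist_force: [0.8, 0.5, -0.9]
width: 0.322
gripper_force: 59.3
```

```bash
python3 -m handwheel '[[0,0,0.001,0],[0,0,0.001,0],[0,0,0,0],[0,0,0,0],[0,0,0,0]]'; python3 -m handwheel '[[0,0,0.0005,0],[0,0,0.0005,0],[0,0,0,0],[0,0,0,0],[0,0,0,0]]'
```

```text
time_s: 21.9
eef_pos: [0.6157, -0.048, 0.1939]
tool_rot: [-180.0, 0.0, 175.7]
wrist_force: [-0.1, 0.3, 1.7]
width: 0.318
gripper_force: 59.5
time_s: 22.52
eef_pos: [0.6157, -0.048, 0.1929]
tool_rot: [-180.0, 0.0, 175.7]
wrist_force: [-0.0, 0.5, 2.4]
width: 0.321
gripper_force: 59.6
```

```bash
python3 -m handwheel '[[0,0,0.0005,0],[0,0,0.0005,0],[0,0,0,0],[0,0,0,0],[0,0,0,0],[0,0,0,0]]'; for i in 1 2 3; do python3 -m handwheel '[[0,0,0,0]]' | grep wrist; done
python3 - <<'E'
from h import *
b=snap('side','s6')['image'];d=snap('wrist','w6')['image']
c=lambda i,u,v,w,h:cv2.resize(i[v:v+h,u:u+w],(400,300),interpolation=cv2.INTER_CUBIC)
cv2.imwrite('pics/m6.png',np.vstack([np.hstack([c(b,240,120,96,72),c(b,260,156,56,42)]),np.hstack([cv2.resize(d,(400,300)),cv2.resize(b,(400,300))])]))
E
```

```text
time_s: 23.28
eef_pos: [0.6157, -0.048, 0.1918]
tool_rot: [-180.0, 0.0, 175.7]
wrist_force: [-0.2, 0.1, 4.4]
width: 0.323
gripper_force: 59.8
wrist_force: [-0.7, 0.6, 4.5]
wrist_force: [0.2, 0.4, 4.5]
wrist_force: [-0.7, 0.5, 4.3]
```

View pics/m6.png

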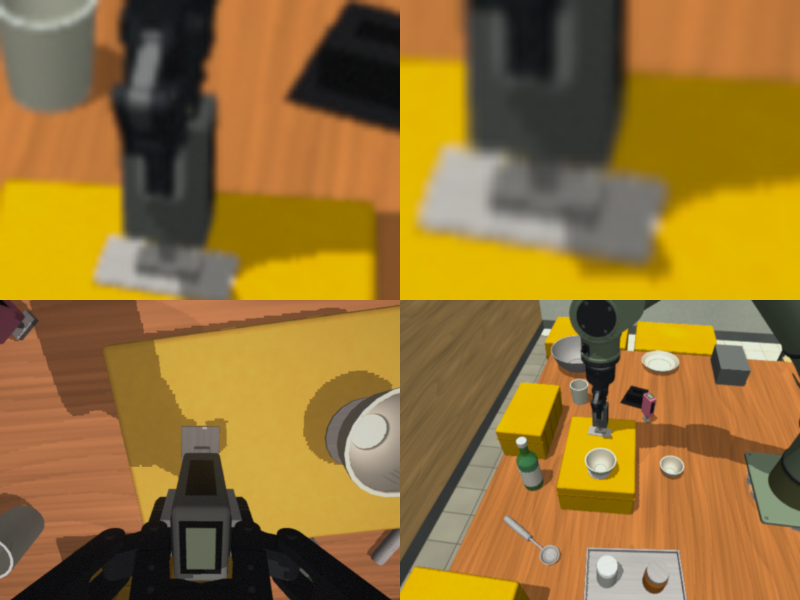

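The head sits flat and centred on the plate. The force is about 5.8 N net and the travel about 4.3 mm, and both are steady. I hand the job in.

```bash
python3 -c "
from bench import job
print(job.job_done())"
```

```text
the job is handed in; nothing more can be done
None
```

The jar stands upright at the free end of the tray, and the thermometer is held centred on the measuring plate, pushed in about 4.3 mm at about 5.8 N and steady; the job is handed in (at about 24 s), with no verdict reported back.

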